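# Reload the glass-slip feeder and zero its counter

### The arm

A 6-joint arm with a two-finger parallel gripper is mounted at the origin on the work surface. World frame = base frame: x ahead of the robot, y to its left, z up, the work surface at z = 0. Lengths are in m, angles in rad, forces in N, time in s.
With the tool pointing down it reaches from about 0.275 to 0.825 m from the base axis. Payload 4.9 kg.
Tool frame: the origin (TCP) lies midway between the tips of the shut fingers; the grasp point (between the pads) lies 19 mm behind it (grip_point_offset is the distance from the TCP to the grasp point, in m); z points along the fingers, x is the direction in which the jaws open and shut, and the axes are right-handed (so a half turn about z gives the same grasp; the last joint's range is limited). The gripper opens to 85 mm and grips with 20 to 120 N. Pads are 22 mm wide; open, the fingers measure 114 mm over their backs; the gripper's body (76 mm by 85 mm) begins 54 mm behind the grasp point. The pads swing forward as they close: fully open they stand 13 mm farther back than shut.
Start: joints at [-1.349, 0.326, -0.193, 1.052, 0, 1.437], TCP at [0.192, -0.516, 0.231] pointing down, gripper open.
Joint ranges: [-2.65, 2.65], [-0.97, 1.79], [-1.3, 1.35], [-1.93, 2.1], [-1.47, 1.37], [-3.14, 3.14]. Speed limits (rad/s): [2.57, 2.57, 3.14, 3.14, 3.14, 3.14].

### API

Orientations are given as a rotation vector (axis times angle).
In Python, from cell import * gives the robot as it stands. Calls block until the motion is done:
- movep(position, orientation): joint-space move of the TCP to a pose.
- move_l(position, velocity=0.15, rot=None, until_force=None): straight line of the TCP; rot=None keeps the orientation; velocity is the mean speed in m/s. With until_force (N) it stops when the force on the tool has changed by that much, and returns True; else False.
- set_joints(angles): joint-space move.
- let_go() and grab(newtons=None): open the fingers fully, or close them until they stop; newtons is the grip in N (None keeps the last).
- sleep(seconds).
- ik(position, orientation): joint angles nearest the present ones, or None.
- get_state(): the state.
- grab_frame(name): name is "side" or "top"; returns a dict with "img" (400x640x3 uint8, red, green, blue), "fx", "fy", "cx", "cy" (pixels), "cam_to_world" (4x4, takes a point from camera to world coordinates). Camera axes: x right, y down, z forward; pixel columns grow to the right and rows downward; lengths in m; the calibration is good to about 2 mm. A picture is of the moment at which its call begins. There is no depth.
A pose or a line that the arm cannot do raises MotionError and nothing moves.
- sign_off(): hands the job in, once; it reports no verdict.
Trained networks look in the newest picture that a camera, given by its name, has taken for a name from the list of things; names that differ only in an ending like _2 or _b are one class to them, and where a whole thing is asked for, a point or a joint stands for the part that bears it (a point fixed in the world has none). Each returns a list of dicts, best first, with "score" (0 to 1); they miss things now and then, are a little off and sometimes report something else, mostly with a low value. They report only what shows in the picture. A call takes as long as a camera call.
- spot_in(camera, name): "centre" ([column, row] in pixels, amid what is visible of it).
- silhouettes(camera, name): "mask" (400x640 bool, what is visible of it) and "centre" ([column, row] in pixels, amid what is visible of it).
- tip_of(camera, name): "centre" ([column, row] in pixels: a listed point, or the origin of a listed thing).
The state is a dict: "clock": time; "q": joint angles; "joint_velocities": joint speeds; "tau": joint torques, N m; "position": TCP position; "eef_rot": TCP orientation; "contact_force": force on the tool from outside, world axes, zero at the start; "wrist_torque": the same for the moment, N m; "finger_gap": opening from 0.0 (shut) to 1.0 (fully open).
Only numpy, scipy, OpenCV 4.12 (cv2) and the standard library are available. Lean on these libraries where they do the work, as an engineer would, in place of code of your own. Each camera call takes 0.05 s, during which the arm holds its last target.

### The job

Reload the feeder: put the cartridge of glass slips in between its four corner guides and push it down against the spring until both brass catches snap over it and it stays down by itself when you let go. Then take the stylus from its stand, use its tip to press the recessed red zero button in the counter's sloping panel all the way in for a moment, and put the stylus back upright in its stand, fully home. Leave the other things on the bench where they are.

Things in the scene. Friction and masses are not known exactly. Their poses are not given: they have to be found in the camera images.
- cartridge_grip (a point): Loose cartridge of glass slips, about 280 g: block 84 mm (own x) by 64 mm (own y), 30 mm high, blue frame with coloured glass; on its top a white upright grip tab 44 mm long (own x), 12 mm thick (own y), 46 mm high. Point: centre of the tab, 53 mm above the underside, 23 mm above the block's top. z up. Starts standing on the bench.
- cartridge: The same cartridge; origin under its centre, 53 mm below the tab's centre. It may go into the feeder either way round (half turn about z).
- feeder: Fixed spring feeder: grey base 172 mm (own x) by 112 mm (own y), aluminium corner guides that leave 90 by 70 mm (3 mm play each side), flared at the mouth 112 to 100 mm above the bench. The cartridge goes in upright with its x along the feeder's x. The +y and -y sides are open 60 mm wide, for fingers. Origin: centre of its underside, z up.
- feeder_seat (a point): Point on the feeder's centre line, 75 mm above the bench, level with the undersides of its two brass catches; axes as the feeder. Catches snap over the block when the tab's centre is pushed 23 mm above this point or a little lower; hard stop at 17 mm. Latched, the tab's centre rests about 22 to 24 mm above it; not latched, it springs back to over 35 mm.
- catch_far (a joint): Outward travel (m) of the brass catch at the feeder's +x end: 0 sprung in, up to 0.014. Its ramped top reaches 96 mm above the bench and it overhangs the block's edge by 6 mm; the block going down pushes the two catches apart (a few newtons), and they spring back over its top edges.
- catch_near (a joint): The same for the twin catch at the feeder's -x end.
- follower (a joint): Orange spring plate of the feeder (m): 0 at the top (its upper face 70 mm above the bench), grows as it is pushed down: about 0.025 with the cartridge latched, 0.031 at the hard stop. Pushes up with 4 N at the top, rising to 15 N.
- stylus_grip (a point): Loose stylus, 134 mm long, 60 g. Point: centre of its yellow handle, 18 by 18 mm square (flats along own x and y), 54 mm long. Own z runs from tip to handle (up at the start). A brass collar 28 mm in diameter lies 27 to 33 mm below this point, then a steel shaft 11 mm in diameter, 8 mm at the last 26 mm. Starts upright in its stand.
- stylus_tip (a point): The steel tip (8 mm in diameter) of the stylus, 107 mm from the handle's centre along -z; same axes as the handle's point.
- stylus: The same stylus; origin at its tip.
- stand_mouth (a point): Fixed stylus stand: wooden block 40 by 40 mm on a dark base 84 by 84 mm. Point: centre of the mouth of its upright square bore (18 mm wide, 80 mm deep), 92 mm above the bench; z up. With the stylus home its collar rests on this level: handle's centre 33 mm above this point, tip 74 mm below.
- counter: Fixed counter: grey and white box 130 mm wide (own y), 120 mm deep (own x), 112 mm high at its back, with a panel that slopes 35 degrees, low edge at the -x side, facing the robot. In the panel: a dark display, and below it the zero button, deep in a round recess 19 mm in diameter inside a blue frame. Origin: centre of its underside, z up.
- zero_face (a point): Centre of the red zero button's face (15 mm in diameter), 9 mm below the panel's surface, in the recess. z: outward normal of the panel, 35 degrees from vertical, leaning to the robot's side; y: level, along the panel; x: up the slope. The stylus must come in nearly along -z. The point moves with the button.
- zero_button (a joint): Travel of the zero button into the panel (m): 0 out, 0.005 fully in; about 1.5 N to start, 4.5 N fully in; springs back when released.
- tile_tray: Bystander: white tray, 80 by 100 mm, with a green glass tile, 18 mm high; origin under its centre. Leave alone.
- pliers: Bystander: black and steel running pliers, about 170 mm long along own x, 14 mm high, lying on the bench; origin underneath near the middle. Leave alone.
- glass_cutter: Bystander: glass cutter with a blue handle, about 140 mm long along own x, 16 mm high, lying on the bench; origin underneath near the middle. Leave alone.
- offcuts: Bystander: two glass offcuts, amber and blue, 100 by 70 mm, 12 mm high in all; origin under the centre. Leave alone.

How it is judged:
On the way, in this order (a step that is already met when the one before it is completed fails the run):
1. the cartridge is latched down in the feeder and stays there with the fingers off it (z of cartridge_grip in the frame of feeder_seat between 0.012 and 0.0275 m and horizontal distance between cartridge_grip and feeder_seat below 0.008 m and angle between cartridge_grip's own z axis and vertical below 0.1 rad and value of joint each of catch_far, catch_near below 0.004 m and contact force between the fingers and cartridge below 0.1 N), for 0.3 s.
2. the zero button is pressed at least 4 mm in by the stylus's tip, the cartridge still latched (z of cartridge_grip in the frame of feeder_seat between 0.012 and 0.0275 m and horizontal distance between cartridge_grip and feeder_seat below 0.008 m and angle between cartridge_grip's own z axis and vertical below 0.1 rad and value of joint each of catch_far, catch_near below 0.004 m and value of joint zero_button above 0.004 m and distance between stylus_tip and zero_face below 0.009 m), for 0.15 s.
At the end, for the whole second after the job is handed in: Cartridge held down, catches in (under 4 mm; tab centre 12 to 27.5 mm above catch level, within 8 mm of the centre line, upright within 0.1 rad); button out (under 1 mm); stylus home in its stand (height within 4 mm, centred within 10 mm, upright within 0.1 rad); both at rest (z of cartridge_grip in the frame of feeder_seat between 0.012 and 0.0275 m and horizontal distance between cartridge_grip and feeder_seat below 0.008 m and angle between each of cartridge_grip, stylus_grip's own z axis and vertical below 0.1 rad and value of joint each of catch_far, catch_near below 0.004 m and value of joint zero_button below 0.001 m and horizontal distance between stylus_grip and stand_mouth below 0.01 m and z of stylus_grip in the frame of stand_mouth between 0.029 and 0.037 m and linear speed of each of stylus, cartridge below 0.02 m/s); the robot touches nothing.
It fails at once if a bystander (tray, pliers, cutter or offcuts) is moved more than 25 mm (distance of any of tile_tray, pliers, glass_cutter, offcuts from where it was at the start of the episode above 0.025 m).
It also fails if it takes over 72 s, if anything falls off the work surface, if the arm or the gripper's body presses on something with over 40 N, if the wrist force passes 120 N, or if a joint passes its speed limit or range.

## Working session

There is one attempt and no reset: what is moved stays moved. The work goes in short steps, each a Python script; the robot and the scene stay as the last script left them, time stands still between calls to the robot, and variables do not carry over. Pictures are saved under pics/ and viewed, and the job is handed in when it is done.

```bash
ls; mkdir -p pics
python3 - <<'E'
from cell import *
import cv2,numpy as np
for n in("side","top"):
    f=grab_frame(n); cv2.imwrite(f"pics/{n}0.png",f["img"][:,:,::-1])
    print(n,f["fx"],f["fy"],f["cx"],f["cy"],np.round(f["cam_to_world"],4).tolist())
    for t in ["cartridge_grip","cartridge","feeder","feeder_seat","stylus_grip","stylus_tip","stand_mouth","counter","zero_face","tile_tray","pliers","glass_cutter","offcuts"]:
        print(t,[(np.round(d["centre"],1).tolist(),round(d["score"],2)) for d in tip_of(n,t)][:2])
s=get_state();print(s)
E
```

```text
pics
side 409.3129599663008 409.3129599663008 320.4368951004093 195.81386747010353 [[-0.7859, -0.3692, 0.496, -0.053], [-0.6179, 0.4975, -0.6089, 0.7583], [-0.022, -0.785, -0.6191, 0.8784], [0.0, 0.0, 0.0, 1.0]]
cartridge_grip [([275.3, 305.0], 0.59)]
cartridge [([280.2, 321.8], 0.6)]
feeder [([284.5, 252.6], 0.68), ([343.2, 200.8], 0.44)]
feeder_seat [([288.8, 235.2], 0.81)]
stylus_grip [([400.8, 154.1], 0.59)]
stylus_tip [([286.4, 232.1], 0.49)]
stand_mouth [([400.1, 157.8], 0.71)]
counter [([345.2, 202.6], 0.74)]
zero_face [([402.4, 151.8], 0.5)]
tile_tray [([365.1, 249.4], 0.76)]
pliers [([274.5, 201.6], 0.6)]
glass_cutter [([200.5, 279.8], 0.58)]
offcuts [([363.8, 160.8], 0.69)]
top 392.0586780034034 392.0586780034034 315.24335540702526 199.3673096724598 [[-0.0003, -0.9821, 0.1884, 0.3671], [-0.9999, 0.0032, 0.0155, -0.0156], [-0.0158, -0.1884, -0.982, 1.1086], [0.0, 0.0, 0.0, 1.0]]
cartridge_grip [([186.9, 250.7], 0.61), ([450.6, 231.1], 0.57)]
cartridge [([195.0, 256.9], 0.55)]
feeder [([259.0, 208.2], 0.74)]
feeder_seat [([254.0, 203.5], 0.59)]
stylus_grip [([191.5, 255.6], 0
[... 327 characters left out ...]
cuts [([447.7, 174.4], 0.57)]
{'clock': 1.4, 'q': array([-1.34919102e+00,  3.26192243e-01, -1.92612452e-01,  1.05199975e+00,
       -4.31542962e-05,  1.43658863e+00]), 'joint_velocities': array([ 0.00130823,  0.00028354,  0.00042968,  0.00084363, -0.0016283 ,
       -0.00034362]), 'tau': array([-2.16710396e-03, -4.43323588e+01,  2.62754756e+01,  1.10371297e-03,
       -1.09771042e-04,  5.15040171e-06]), 'position': array([ 0.19159025, -0.51556081,  0.23128033]), 'eef_rot': array([ 2.57948476e+00, -1.79323654e+00, -5.51916808e-05]), 'contact_force': array([ 0.12606568, -0.98812122, -0.31923767]), 'wrist_torque': array([-0.0109662 ,  0.00255079,  0.01199673]), 'finger_gap': 1.0005341141684159}
```

View pics/side0.png

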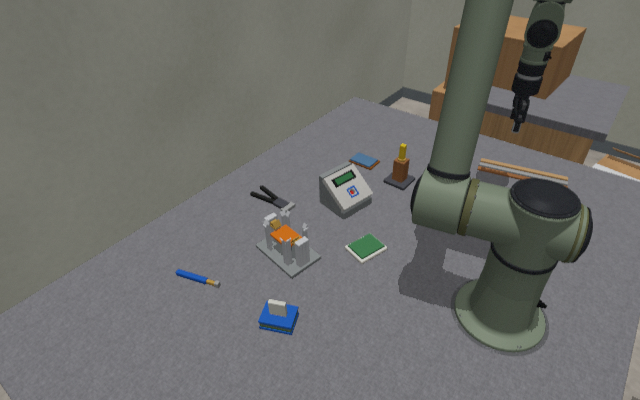

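View pics/top0.png

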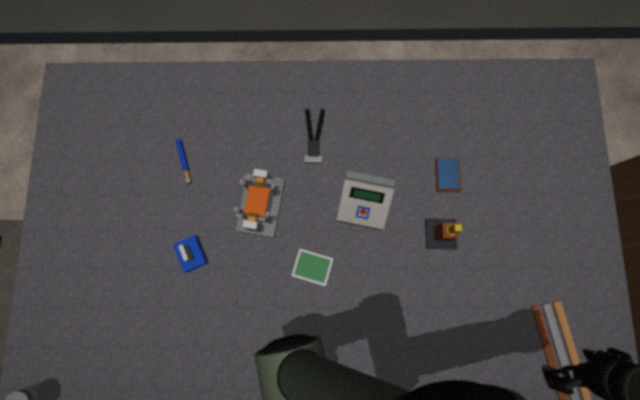

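The side view shows the cartridge at about (278,315), feeder (288,245), counter (345,190), stylus (402,155) and tray (365,247). The top view shows the cartridge at (190,253), feeder (259,205), counter (365,203), stylus (457,229), and the robot clear of all of them. I'll enlarge crops to pick out edges.

Run:
```python
import cv2,numpy as np
def crop(src,x,y,w,h,s,out):
    im=cv2.imread(src)[y:y+h,x:x+w]; im=cv2.resize(im,None,fx=s,fy=s,interpolation=cv2.INTER_CUBIC)
    im=cv2.convertScaleAbs(im,alpha=1.4)
    for i in range(0,w,10): cv2.putText(im,str(x+i),(i*s,8),0,.3,(0,255,255)); cv2.line(im,(i*s,8),(i*s,14),(0,255,255))
    for i in range(0,h,10): cv2.putText(im,str(y+i),(0,i*s+3),0,.3,(0,255,255)); cv2.line(im,(20,i*s),(26,i*s),(0,255,255))
    cv2.imwrite(out,im)
crop("pics/top0.png",165,160,130,120,5,"pics/t_a.png")
crop("pics/top0.png",330,165,140,100,5,"pics/t_b.png")
crop("pics/side0.png",245,195,90,145,4,"pics/s_a.png")
crop("pics/side0.png",310,135,115,90,6,"pics/s_b.png")
```

```text
(no output)
```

View pics/t_a.png

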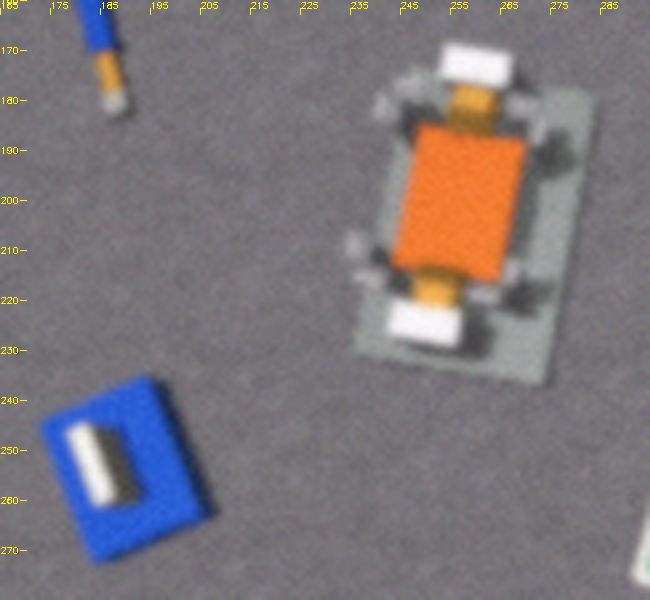

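View pics/t_b.png

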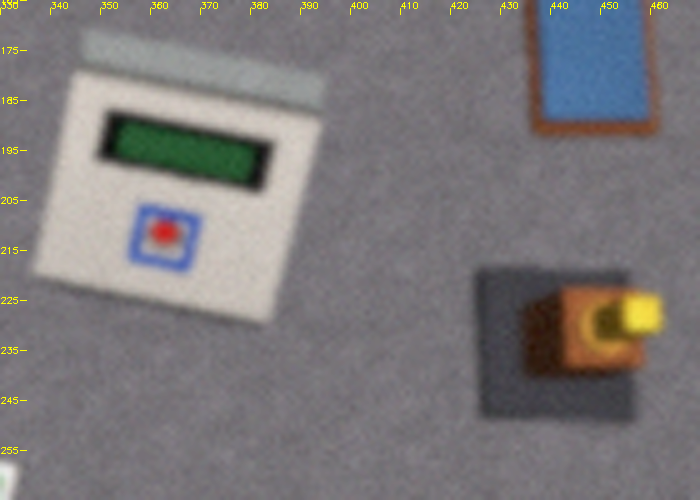

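View pics/s_a.png

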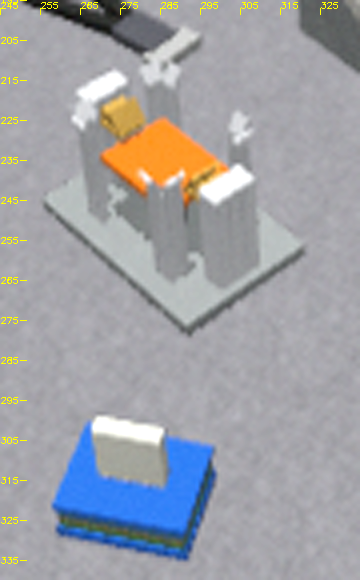

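View pics/s_b.png

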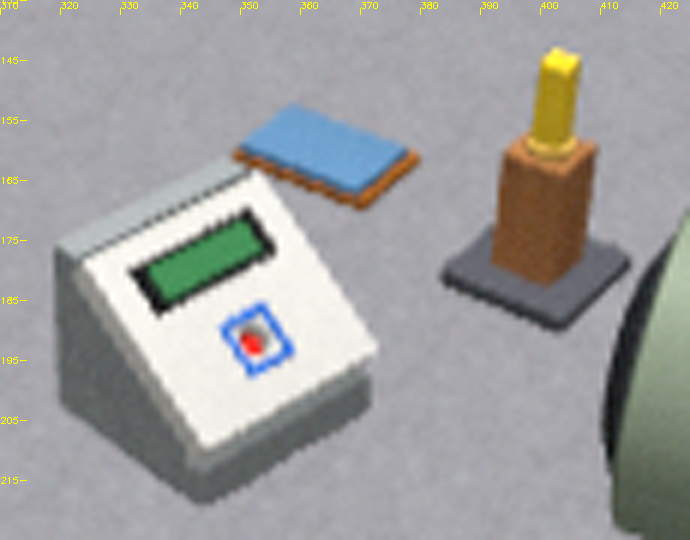

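```bash
cat > fit.py <<'E'
import numpy as np
from scipy.optimize import least_squares
K={"side":(409.313,320.437,195.814),"top":(392.0587,315.2434,199.3673)}
T={"side":np.array([[-0.7859,-0.3692,0.496,-0.053],[-0.6179,0.4975,-0.6089,0.7583],[-0.022,-0.785,-0.6191,0.8784],[0,0,0,1]]),
"top":np.array([[-0.0003,-0.9821,0.1884,0.3671],[-0.9999,0.0032,0.0155,-0.0156],[-0.0158,-0.1884,-0.982,1.1086],[0,0,0,1]])}
def proj(c,P):
    M=T[c];f,cx,cy=K[c];p=M[:3,:3].T@(np.asarray(P)-M[:3,3]);return np.array([f*p[0]/p[2]+cx,f*p[1]/p[2]+cy])
def px(c,o,s,u):return c,((np.array(u)+.5)/s-.5+np.array(o))
def ray(c,uv,z):
    M=T[c];f,cx,cy=K[c];d=M[:3,:3]@np.array([(uv[0]-cx)/f,(uv[1]-cy)/f,1]);o=M[:3,3];return o+d*(z-o[2])/d[2]
def fit(obs,model,p0):
    # obs: (cam,uv,key)
    r=least_squares(lambda p:np.concatenate([proj(c,model(p,k))-uv for c,uv,k in obs]),p0,loss="soft_l1")
    e=np.array([proj(c,model(r.x,k))-uv for c,uv,k in obs]);return r.x,e
def rig(p,l):
    c,s=np.cos(p[2]),np.sin(p[2]);return np.array([p[0]+c*l[0]-s*l[1],p[1]+s*l[0]+c*l[1],l[2]])
def tri(a,b):
    return least_squares(lambda P:np.concatenate([proj(c,P)-uv for c,uv in(a,b)]),[.5,0,.05])
E
cat > f1.py <<'E'
from fit import *
ta=lambda *u:px("top",(165,160),5,u); tb=lambda *u:px("top",(330,165),5,u)
sa=lambda *u:px("side",(245,195),4,u); sb=lambda *u:px("side",(310,135),6,u)
np.set_printoptions(precision=4,suppress=True)
# cartridge: own x along tab; top image long axis
h=lambda a,b,z:(a*.042,b*.032,z)
g=ray("top",(190,253),.03);print("cart0",g)
obs=[(ta(40,422),h(1,1,.03)),(ta(150,375),h(1,-1,.03)),(ta(215,517),h(-1,-1,.03)),(ta(97,562),h(-1,1,.03)),
 (ta(67,430),(.022,.006,.076)),(ta(113,502),(-.022,-.006,.076)),(ta(97,507),(-.022,.006,.076)),
 (sa(214,448),h(-1,-1,.03)),(sa(184,530),h(-1,1,.03)),(sa(55,508),h(1,1,.03)),(sa(188,558),h(-1,1,0)),
 (sa(93,420),(.022,.006,.076)),(sa(163,430),(-.022,.006,.076))]
obs=[(c,uv,k) for (c,uv),k in obs]
for cams in(("top","side"),("top",),("side",)):
    p,e=fit([o for o in obs if o[0] in cams],rig,[g[0],g[1],.4]);print("cart",cams,p,abs(e).max())
    if len(cams)==2:print(e.T)
# feeder
b=lambda i,j:(i*.086,j*.056,None)
def fm(p,k):
    l=list(k); 
    if l[2] is None:l[2]=p[3]
    if l[2]==.07: l[0]*=p[4];l[1]*=p[5]
    return rig(p,l)
obs=[(ta(593,92),b(1,-1)),(ta(545,383),b(-1,-1)),(ta(355,352),b(-1,1)),
 (ta(420,125),(1,1,.07)),(ta(527,140),(1,-1,.07)),(ta(500,283),(-1,-1,.07)),(ta(392,265),(-1,1,.07)),
 (sa(42,203),b(1,1)),(sa(190,328),b(-1,1)),(sa(305,248),b(-1,-1)),
 (sa(228,162),(-1,-1,.07)),(sa(102,155),(1,1,.07)),(sa(163,118),(1,-1,.07))]
obs=[(c,uv,k) for (c,uv),k in obs]
for cams in(("top","side"),("top",),("side",)):
    p,e=fit([o for o in obs if o[0] in cams],fm,[.35,.14,-.2,.01,.04,.03]);print("feeder",cams,p,abs(e).max())
    if len(cams)==2:print(e.T)
# counter frame
F=[((138,203),(265,303)),((202,213),(295,352)),((188,272),(256,377)),((128,262),(222,328))]
P=[]
for t,s in F:
    r=tri(tb(*t),sb(*s));P.append(r.x);print("frame",r.x,r.fun)
P=np.array(P);c=P.mean(0);u=(P[0]+P[1]-P[2]-P[3]);v=P[0]+P[3]-P[1]-P[2]
n=np.cross(u,v);n/=np.linalg.norm(n);print("centre",c,"n",n,"yaw",np.arctan2(u[1],u[0]),np.arctan2(-v[0],v[1]),np.linalg.norm(u)/2,np.linalg.norm(v)/2, "slope",np.degrees(np.arccos(n[2])))
# counter panel corners triangulated
for nme,t,s in(("lowL",(33,275),(205,452)),("lowR",(272,325),(375,350)),("upL",(73,72),(80,258)),("upR",(322,122),(255,175))):
    r=tri(tb(*t),sb(*s));print("panel",nme,r.x,r.fun)
# stand
k=.02;
obs=[(tb(563,287),(k,k,.092)),(tb(645,369),(-k,-k,.092)),(tb(563,369),(-k,k,.092)),
 (tb(622,293),(.009,.009,.152)),(tb(662,298),(.009,-.009,.152)),(tb(661,333),(-.009,-.009,.152)),(tb(622,332),(-.009,.009,.152)),
 (sb(505,147),(k,k,.092)),(sb(553,175),(-k,k,.092)),(sb(597,148),(-k,-k,.092)),
 (sb(543,60),(.009,.009,.152)),(sb(558,73),(-.009,.009,.152)),(sb(580,60),(-.009,-.009,.152))]
obs=[(c,uv,k) for (c,uv),k in obs]
for cams in(("top","side"),("top",),("side",)):
    p,e=fit([o for o in obs if o[0] in cams],rig,[.3,-.35,0]);print("stand",cams,p,abs(e).max())
    if len(cams)==2:print(e.T)
E
python3 f1.py
```

```text
cart0 [0.4253 0.3451 0.03  ]
cart ('top', 'side') [0.4239 0.3485 0.4092] 2.7618899241100507
[[ 0.0777 -0.1999 -2.6433 -1.0336 -0.0401  0.696  -0.4001  0.6994  0.3241
  -0.2716  0.1446 -0.2186 -0.3412]
 [ 0.1081  0.2425  0.0343  0.5334  0.2048 -0.5601  0.2879 -2.1007 -1.0666
  -2.7619 -0.8228  0.4794  1.5857]]
cart ('top',) [0.4243 0.3476 0.4218] 2.161898533152538
cart ('side',) [0.4223 0.3505 0.4123] 2.4423866693615537
feeder ('top', 'side') [ 0.5655  0.1606 -0.1489  0.002   0.0381  0.0291] 1.4085719685816684
[[ 0.8584  0.5637 -0.2566 -0.5338 -0.8941 -0.3188 -0.027  -0.1145 -0.3087
   0.3243  0.6617 -0.5356 -0.1307]
 [ 0.2723  0.5787  0.9954  0.1629  0.1834 -0.9417 -0.4682 -0.1002  0.2639
  -0.562   0.3835 -1.1012 -1.4086]]
feeder ('top',) [ 0.5652  0.1597 -0.1532  0.0111  0.0394  0.0296] 0.990964437518187
feeder ('side',) [ 0.5643  0.1622 -0.1443  0.0034  0.035   0.0288] 0.5276537985475898
frame [ 0.5374 -0.1143  0.0941] [ 1.8278  3.1663 -4.4217 -0.6581]
frame [ 0.5426 -0.1552  0.0327] [ 1.6891  2.9498 -4.0848 -0.5589]
frame [ 0.5259 -0.1386  0.0289] [-1.5377 -2.6918  3.6813  0.4904
[... 224 characters left out ...]
022163442452
panel lowL [ 0.5161 -0.0562  0.0374] [-0.0756 -0.1308  0.1723  0.0261]
panel lowR [ 0.4898 -0.1859  0.0366] [-0.373  -0.6665  0.9289  0.0958]
panel upL [ 0.6129 -0.0754  0.1112] [-0.0965 -0.1616  0.2265  0.0453]
panel upR [ 0.5877 -0.2052  0.1042] [-0.2101 -0.3641  0.5382  0.0799]
stand ('top', 'side') [ 0.4798 -0.3478 -0.0684] 1.466003222558868
[[-0.0971 -0.9833 -0.2139  0.0229 -0.5459 -0.3334  0.0092 -0.3489  1.4281
   0.4606 -0.5563  1.466   0.735 ]
 [ 0.047   0.0482 -0.9866  0.3722 -0.1436  0.1967 -0.0931 -0.1485 -0.6826
  -1.0669 -0.7466 -1.1257 -1.0867]]
stand ('top',) [ 0.4797 -0.3485 -0.0442] 0.7537190673944565
stand ('side',) [ 0.4782 -0.3427 -0.1992] 0.9596028593162487
```

```bash
cat > f2.py <<'E'
from fit import *
import cv2
np.set_printoptions(precision=4,suppress=True)
tb=lambda *u:px("top",(330,165),5,u);sb=lambda *u:px("side",(310,135),6,u)
F=[((138,203),(222,328)),((202,213),(265,303)),((188,272),(295,352)),((128,262),(256,377))]
P=[]
for t,s in F:
    r=tri(tb(*t),sb(*s));P.append(r.x);print("frame",r.x,r.fun)
P=np.array(P);c=P.mean(0);u=(P[0]+P[1]-P[2]-P[3]);v=P[0]+P[3]-P[1]-P[2]
n=np.cross(u,v);n/=np.linalg.norm(n);print("centre",c,"n",n,"yaw",np.arctan2(u[1],u[0]),np.arctan2(-v[0],v[1]),np.linalg.norm(u)/2,np.linalg.norm(v)/2)
# panel fit: x,y(frame centre),z, yaw, frame half size a ; panel low edge dist b, upper edge d
S,C=np.sin(np.radians(35)),np.cos(np.radians(35))
def pm(p,k):
    s,t=k(p); cy,sy=np.cos(p[3]),np.sin(p[3])
    return np.array([p[0]+cy*s*C-sy*t,p[1]+sy*s*C+cy*t,p[2]+s*S])
fr=[lambda p:(p[4],p[4]),lambda p:(p[4],-p[4]),lambda p:(-p[4],-p[4]),lambda p:(-p[4],p[4])]
pn=[lambda p:(-p[5],.065+p[7]),lambda p:(-p[5],-.065+p[7]),lambda p:(p[6],.065+p[7]),lambda p:(p[6],-.065+p[7])]
obs=[]
for k,(t,s) in zip(fr,F):obs+=[(*tb(*t),k),(*sb(*s),k)]
for k,(t,s) in zip(pn,(((33,275),(205,452)),((272,325),(375,350)),((73,72),(80,258)),((322,122),(255,175)))):obs+=[(*tb(*t),k),(*sb(*s),k)]
p,e=fit(obs,pm,[*c,-.2,.01,.04,.07,0]);print("panel",p,abs(e).max());print(e.T)
nn=np.array([-S*np.cos(p[3]),-S*np.sin(p[3]),C]);print("zero",p[:3]-.009*nn,nn)
ct=(.4243,.3485,.412);fd=(.5655,.1606,-.149);st=(.4797,-.3478,-.06)
def boxl(x,y,z0,z1):
    L=[]
    for z in(z0,z1):
        q=[(x,y,z),(x,-y,z),(-x,-y,z),(-x,y,z)];L+=[(q[i],q[(i+1)%4]) for i in range(4)]
    return L
for cam,crops in(("top",((165,160,130,120,5),(410,200,60,60,8))),("side",((245,195,90,145,4),(370,135,60,70,8)))):
    for i,(x,y,w,h,s) in enumerate(crops):
        im=cv2.resize(cv2.imread(f"pics/{cam}0.png")[y:y+h,x:x+w],None,fx=s,fy=s,interpolation=cv2.INTER_CUBIC)
        for pose,bx,col in((ct,(.042,.032,0,.03),(0,255,0)),(ct,(.022,.006,.03,.076),(0,0,255)),(fd,(.086,.056,0,.006),(0,255,0)),(fd,(.045,.035,.100,.100),(0,0,255)),(st,(.02,.02,.092,.092),(0,255,0)),(st,(.009,.009,.098,.152),(0,0,255)),(st,(.042,.042,0,.0),(255,255,0))):
            for a,b in boxl(*bx):
                q=[tuple(int(round(v)) for v in (proj(cam,rig(pose,l))-(x,y)+.5)*s) for l in(a,b)]
                cv2.line(im,q[0],q[1],col,1)
        cv2.imwrite(f"pics/ov_{cam}{i}.png",im)
E
python3 f2.py
python3 -c "
import cv2,numpy as np
for i in(0,1):
    a=[cv2.imread(f'pics/ov_{c}{i}.png') for c in('top','side')]
    h=max(x.shape[0] for x in a);a=[cv2.copyMakeBorder(x,0,h-x.shape[0],0,0,0) for x in a]
    m=np.hstack(a);s=min(1,800/m.shape[1]);cv2.imwrite(f'pics/ovl{i}.png',m if s==1 else cv2.resize(m,None,fx=s,fy=s))
"
```

```text
frame [ 0.5487 -0.1125  0.0711] [ 0.2496  0.4309 -0.596  -0.0916]
frame [ 0.5436 -0.1467  0.0696] [ 0.2018  0.3513 -0.4929 -0.0697]
frame [ 0.5155 -0.1396  0.0525] [-0.0935 -0.1642  0.2267  0.0292]
frame [ 0.5203 -0.1075  0.0535] [ 0.0329  0.0572 -0.0779 -0.0109]
centre [ 0.5321 -0.1266  0.0617] n [-0.5147  0.0446  0.8562] yaw -0.21043468335392979 -0.14781801890576365 0.033660895424657736 0.03354757314098808
panel [ 0.5324 -0.1269  0.0607 -0.2028  0.0168  0.0377  0.0839  0.0008] 1.102004446187209
[[ 0.4996 -0.5941  0.0212 -0.2969  0.1847  0.356   0.0282 -0.5639 -0.0611
   0.3578 -1.102   0.7308  0.1939  0.3792 -0.4791  0.5298]
 [ 0.293  -0.0711  0.738  -0.03   -0.1072  0.2375 -0.5386  0.3173  0.0458
  -0.2716 -0.5568 -0.0593  0.0059  0.4992 -0.4072 -0.7661]]
zero [ 0.5375 -0.1279  0.0533] [-0.5618  0.1155  0.8192]
```

```bash
ls pics
```

```text
ov_side0.png
ov_side1.png
ov_top0.png
ov_top1.png
ovl0.png
ovl1.png
s_a.png
s_b.png
side0.png
t_a.png
t_b.png
top0.png
```

View pics/ov_top0.png

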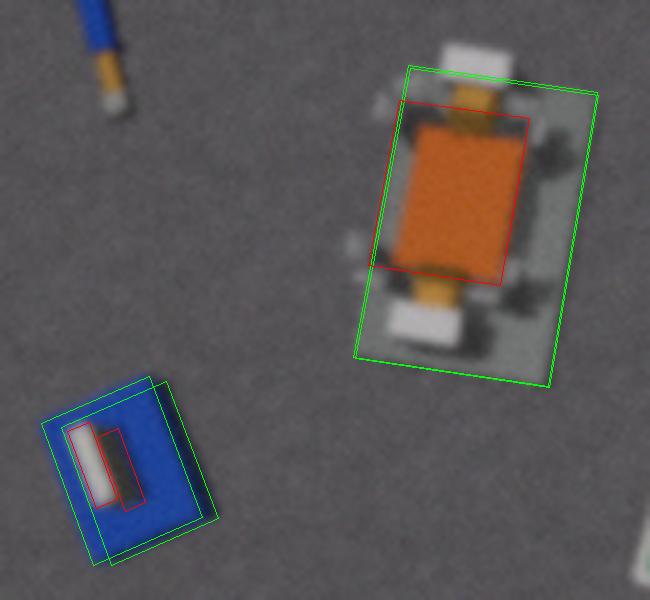

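View pics/ov_side0.png

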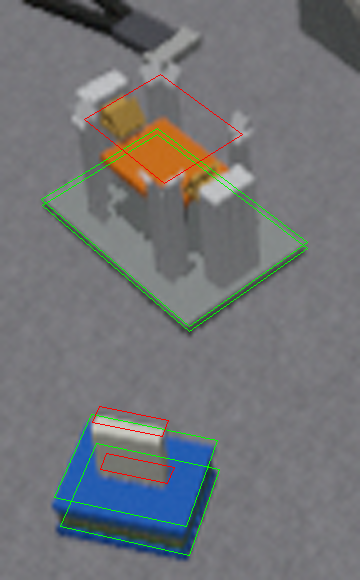

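View pics/ovl1.png

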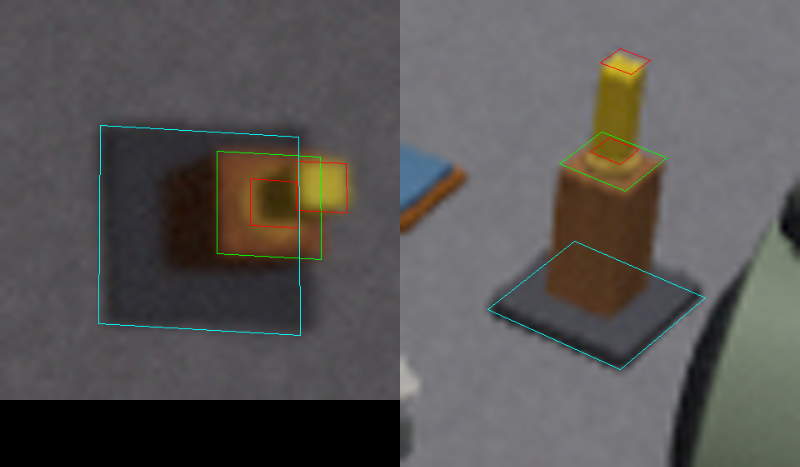

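The fits lie on the outlines in both views: the cartridge and feeder edges match in top, and side is about 1 px high throughout (a shared calibration bias). Next is the cartridge grasp.

```bash
cat > hp.py <<'E'
from cell import *
import numpy as np,cv2
from scipy.spatial.transform import Rotation as R
np.set_printoptions(precision=4,suppress=True)
def down(a):
    return R.from_matrix(np.array([[np.cos(a),np.sin(a),0],[np.sin(a),-np.cos(a),0],[0,0,-1]]).T).as_rotvec()
def best(a):  # of the two jaw half turns, the one with lesser last joint
    return a
def st(m=""):
    s=get_state();print(m,"t",round(s["clock"],2),"pos",s["position"],"F",s["contact_force"],"gap",round(float(s["finger_gap"]),3),"q",s["q"]);return s
def pic(cam,name,x=None,s=4):
    f=grab_frame(cam);im=f["img"][:,:,::-1]
    cv2.imwrite(f"pics/{name}_full.png",im)
    if x: im=cv2.resize(im[x[1]:x[1]+x[3],x[0]:x[0]+x[2]],None,fx=s,fy=s,interpolation=cv2.INTER_CUBIC)
    cv2.imwrite(f"pics/{name}.png",im)
E
python3 - <<'E'
from hp import *
p=np.array([.424,.3485])
for a in(.412+np.pi/2,.412-np.pi/2):
    print(a,ik([*p,.2],down(a)),ik([.5655,.1606,.2],down(a-.561)))
E
```

```text
1.9827963267948965 [ 0.5535  0.3468 -0.2461  0.9779  0.      0.1415] [ 0.1512  0.4173 -0.1393  1.0142  0.      0.3002]
-1.1587963267948966 [ 0.5535  0.3468 -0.2461  0.9779  0.     -3.0001] [ 0.1512  0.4173 -0.1393  1.0142 -0.     -2.8414]
```

Run:
```python
from hp import *
a=.412+np.pi/2;p=[.424,.3485]
movep([*p,.16],down(a));st()
hit=move_l([*p,.038],velocity=.12,until_force=6);st(hit)
pic("side","g1s",(240,270,90,80),6);pic("top","g1t",(160,200,100,90),6)
grab(70);st("grab")
```

```text
t 4.54 pos [0.4246 0.348  0.1601] F [ 0.327   0.2115 -0.0308] gap 0.997 q [ 0.5522  0.3819 -0.3037  0.8849 -0.0002  0.1415]
False t 5.71 pos [0.4246 0.3488 0.0387] F [-0.8649  0.6017  0.1326] gap 1.001 q [ 0.5535  0.528  -0.4334  0.6081 -0.      0.1415]
grab t 6.47 pos [0.4239 0.3487 0.038 ] F [-0.5225  1.222   0.0836] gap 0.135 q [ 0.5536  0.5288 -0.4342  0.6077  0.0005  0.1415]
```

View pics/g1s.png

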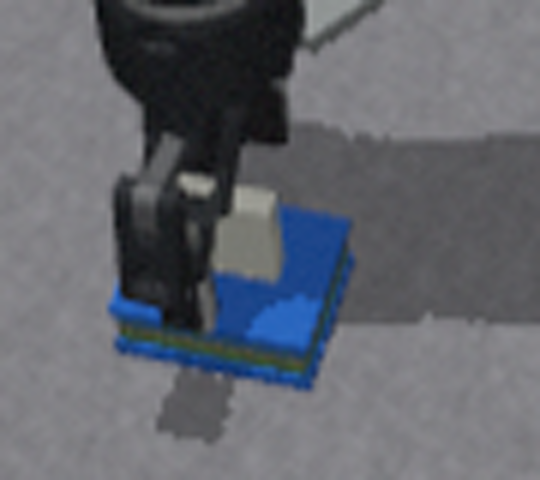

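The fingers straddle the white tab and the block sits square. Gap 0.135 ≈ 11.5 mm matches the 12 mm tab. I'll lift and hover over the feeder to compare the two in the same views.

Run:
```python
from hp import *
a=-.149+np.pi/2;p=[.5655,.1606]
move_l([.424,.3485,.19],velocity=.15);st()
movep([*p,.19],down(a));st()
pic("side","h1s",(220,130,130,150),4);pic("top","h1t",(200,130,120,120),5)
for c in("side","top"):
    for n in("cartridge_grip","cartridge","feeder_seat"):print(c,n,[(np.round(d["centre"],1).tolist(),round(d["score"],2)) for d in tip_of(c,n)][:2])
```

```text
t 7.64 pos [0.4233 0.348  0.189 ] F [ 0.4767 -0.0575 -2.5089] gap 0.133 q [ 0.5534  0.3559 -0.2628  0.9542 -0.      0.1415]
 t 8.57 pos [0.5645 0.1615 0.1895] F [ 0.5543  0.0666 -2.6412] gap 0.124 q [ 0.1524  0.4249 -0.1554  0.9919  0.001   0.3   ]
side cartridge_grip [([283.1, 193.8], 0.8)]
side cartridge [([284.4, 214.7], 0.7)]
side feeder_seat [([285.6, 233.9], 0.61)]
top cartridge_grip [([247.7, 186.0], 0.64)]
top cartridge [([249.8, 197.1], 0.7)]
top feeder_seat [([255.6, 202.7], 0.67)]
```

View pics/h1s.png

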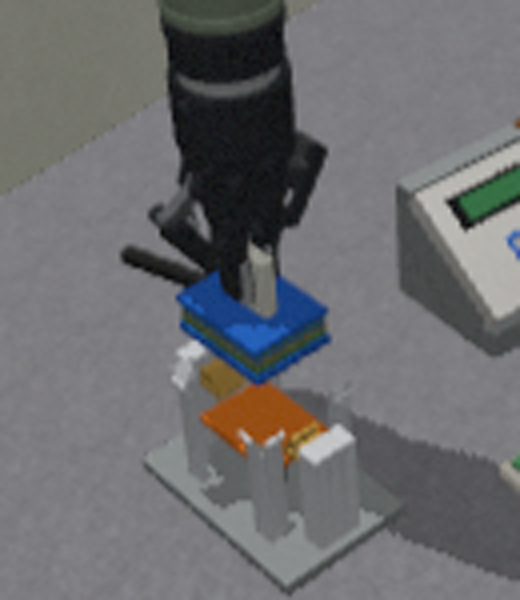

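View pics/h1t.png

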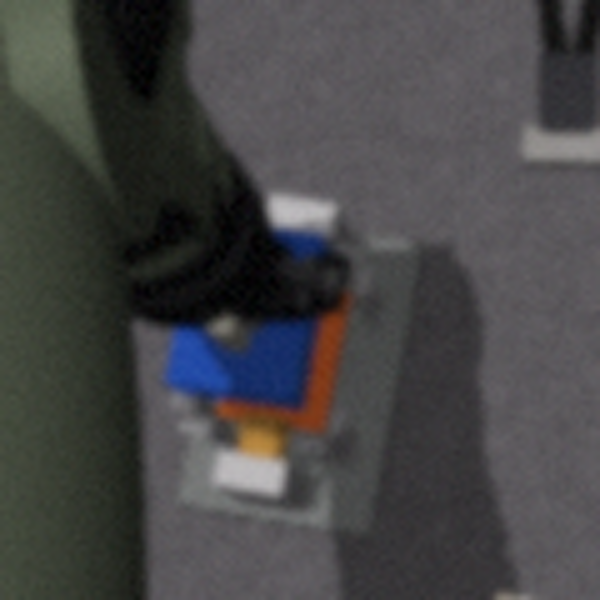

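Run:
```python
from fit import *
np.set_printoptions(precision=4,suppress=True)
t=lambda *u:px("top",(200,130),5,u); s=lambda *u:px("side",(220,130),4,u)
Z=.151
h=lambda i,j,z:(i*.042,j*.032,Z+z)
obs=[(t(167,385),h(-1,1,.03)),(t(303,408),h(-1,-1,.03)),(t(330,237),h(1,-1,.03)),
(s(178,297),h(1,1,.03)),(s(328,310),h(-1,-1,.03)),(s(262,355),h(-1,1,.03)),(s(184,334),h(1,1,0)),(s(260,384),h(-1,1,0)),(s(328,341),h(-1,-1,0))]
obs=[(c,uv,k) for (c,uv),k in obs]
for cams in(("top","side"),("top",),("side",)):
    p,e=fit([o for o in obs if o[0] in cams],rig,[.565,.16,-.15]);print(cams,p);print(e.T)
p,e=fit(obs,lambda p,k:rig(p,(k[0],k[1],k[2]+p[3])),[.565,.16,-.15,0]);print("freez",p);print(e.T)
```

```text
('top', 'side') [ 0.5633  0.1613 -0.1312]
[[-0.5962 -1.6033 -1.5929  0.0232  0.8976 -0.8705 -0.3088  0.5033  1.4394]
 [ 0.885  -0.3528  0.1436 -1.0232 -1.2909 -1.2167 -1.8308  0.1051 -0.5457]]
('top',) [ 0.564   0.158  -0.1527]
[[ 0.4833 -0.6235  0.098 ]
 [ 0.251  -0.4303  0.1657]]
('side',) [ 0.5614  0.1649 -0.1152]
[[-0.4695  0.6417 -0.9173 -0.7893  0.4597  1.189 ]
 [ 0.116  -0.532  -0.2242 -0.6819  1.1048  0.2194]]
freez [ 0.5658  0.1595 -0.1369 -0.0061]
[[ 0.648  -0.5587 -0.4098  0.0906  0.7048 -1.0593 -0.2489  0.3128  1.2469]
 [ 0.2086 -0.9069 -0.153  -0.0306 -0.1614 -0.1776 -0.9016  1.0785  0.5206]]
```

Run:
```python
from hp import *
st()
p=[.566,.1605]
move_l([*p,.155],velocity=.1);sleep(.2);st()
h=move_l([*p,.116],velocity=.06,until_force=6);st(h)
pic("side","i1s",(220,130,130,150),4);pic("top","i1t",(200,130,120,120),5)
```

```text
t 8.97 pos [0.5652 0.1614 0.1901] F [ 0.1904 -0.5239 -2.0749] gap 0.129 q [ 0.1525  0.4245 -0.1546  0.9916  0.      0.3002]
 t 9.68 pos [0.5666 0.1606 0.1559] F [ 0.127   0.5705 -3.5272] gap 0.133 q [ 0.1509  0.4541 -0.2011  0.914   0.      0.2999]
True t 10.08 pos [0.5644 0.1605 0.1356] F [ 0.1412  0.4599 -2.4157] gap 0.135 q [ 0.151   0.473  -0.2273  0.8739  0.0004  0.3   ]
```

View pics/i1s.png

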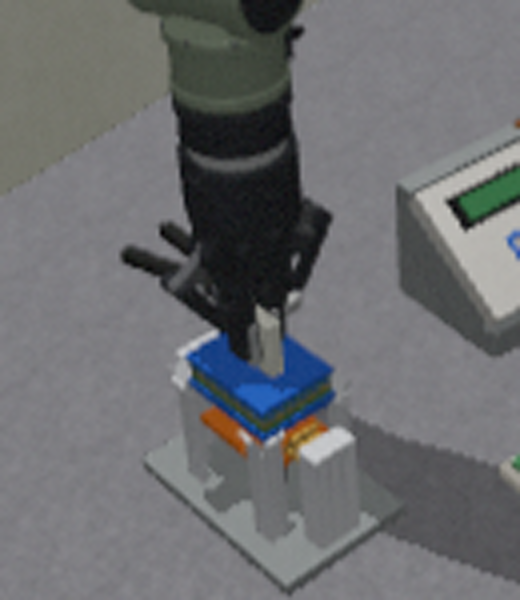

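The block's underside is in the flares. The stop was a light touch (6 N, and the force has since dropped away). I'll go on down gently.

Run:
```python
from hp import *
s=st()
h=move_l([.5655,.1605,.128],velocity=.04,until_force=10);st(h)
h=move_l([.5655,.1605,.114],velocity=.04,until_force=10);st(h)
sleep(.2);st()
```

```text
t 10.18 pos [0.565  0.1604 0.1364] F [ 0.3618  0.1772 -2.981 ] gap 0.129 q [ 0.1509  0.4723 -0.2259  0.8748  0.0002  0.2999]
False t 10.57 pos [0.5649 0.1605 0.1275] F [-1.6867  0.3011 -2.6176] gap 0.131 q [ 0.1509  0.4809 -0.2373  0.8546  0.0004  0.2998]
True t 10.93 pos [0.5643 0.1608 0.1145] F [-1.2338  1.3942 -1.6921] gap 0.133 q [ 0.151   0.494  -0.2528  0.8269  0.0016  0.3001]
 t 11.12 pos [0.5638 0.1609 0.1146] F [-0.77    0.7035 -3.8528] gap 0.133 q [ 0.1512  0.4939 -0.2528  0.8281  0.0018  0.3002]
```

Run:
```python
from hp import *
for z in(.100,.090,.084,.080):
    h=move_l([.5648,.1607,z],velocity=.03,until_force=45);s=st(f"{z} {h}")
    if h: break
sleep(.2);st()
pic("side","l1s",(220,130,130,150),4)
```

```text
0.1 False t 11.78 pos [0.5649 0.1606 0.1   ] F [-1.1266 -1.6165  1.275 ] gap 0.133 q [ 0.1507  0.5111 -0.2661  0.7972  0.0011  0.2998]
0.09 False t 12.26 pos [0.565  0.1606 0.0905] F [-1.6611 -1.5635  5.9564] gap 0.132 q [ 0.1507  0.5218 -0.2762  0.7761  0.0011  0.2998]
0.084 False t 12.61 pos [0.565  0.1606 0.0848] F [-1.5463 -2.1143  6.9785] gap 0.127 q [ 0.1507  0.5282 -0.282   0.7637  0.001   0.2998]
0.08 False t 12.89 pos [0.5651 0.1606 0.0811] F [-2.6262 -0.8998 11.1628] gap 0.13 q [ 0.1507  0.5325 -0.2857  0.7556  0.001   0.2998]
 t 13.09 pos [0.5651 0.1606 0.0813] F [-2.5909 -1.8925 11.1919] gap 0.132 q [ 0.1507  0.5323 -0.2856  0.7557  0.001   0.2998]
```

View pics/l1s.png

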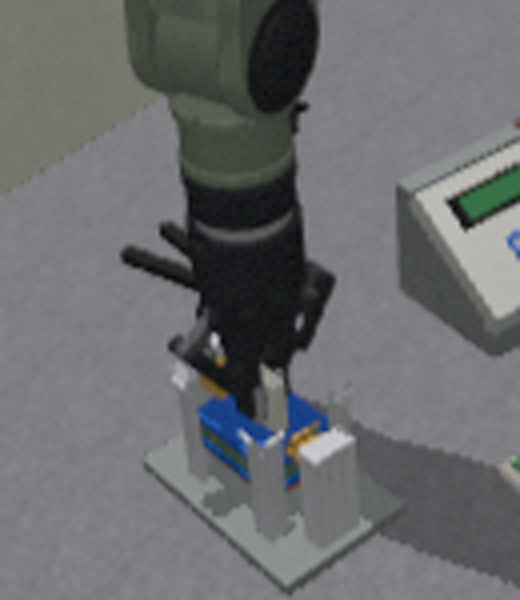

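Run:
```python
from hp import *
for z in(.078,.076,.074,.072):
    h=move_l([.5648,.1607,z],velocity=.02,until_force=12);s=st(f"{z} {h}")
    if h or s["contact_force"][2]>22: break
pic("side","l2s",(220,180,110,110),5)
```

```text
0.078 False t 13.39 pos [0.5651 0.1606 0.0793] F [-2.2814 -2.6059 11.7849] gap 0.136 q [ 0.1507  0.5346 -0.2875  0.7514  0.001   0.2998]
0.076 False t 13.64 pos [0.5651 0.1606 0.0774] F [-3.4629 -1.6652 12.3894] gap 0.136 q [ 0.1507  0.5369 -0.2894  0.7473  0.001   0.2998]
0.074 False t 13.89 pos [0.5653 0.1607 0.0768] F [-7.1805 -2.7319 20.772 ] gap 0.13 q [ 0.1508  0.5373 -0.2905  0.7447  0.0009  0.2998]
0.072 False t 14.14 pos [0.5655 0.1607 0.0767] F [-11.0821  -3.0924  35.1766] gap 0.131 q [ 0.1509  0.537  -0.2914  0.7431  0.0008  0.2998]
```

View pics/l2s.png

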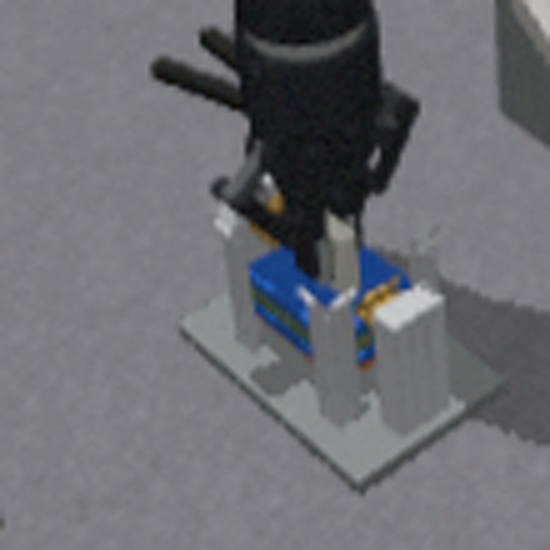

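It reached the hard stop at TCP z 0.0767, as predicted, and the near brass catch at crop (380,295) lies over the block. I'll ease up to the latched height, release and look.

```bash
python3 - <<'E'
from hp import *
move_l([.565,.1607,.082],velocity=.03);st()
move_l([.565,.1607,.0835],velocity=.03);st()
let_go();st()
move_l([.565,.1607,.20],velocity=.15);st()
movep([.50,-.15,.24],down(-.149+np.pi/2));st()
pic("side","r1s",(230,190,100,90),6);pic("top","r1t",(220,160,80,80),6)
for c in("side","top"):
    for n in("cartridge_grip","feeder_seat"):print(c,n,[(np.round(d["centre"],1).tolist(),round(d["score"],2)) for d in tip_of(c,n)][:2])
E
python3 -c "
from fit import *
for c in('side','top'): print([proj(c,(.565,.1607,z)) for z in (.075,.098,.111)])"
```

```text
t 14.68 pos [0.5652 0.1606 0.0828] F [-3.634  -1.9556  9.9386] gap 0.13 q [ 0.1507  0.5309 -0.2835  0.7596  0.0011  0.2997]
 t 14.93 pos [0.5651 0.1606 0.0829] F [ 0.901  -0.8714 -1.6091] gap 0.134 q [ 0.1507  0.5311 -0.2826  0.7611  0.0013  0.2997]
 t 15.63 pos [0.565  0.1607 0.0835] F [ 0.6917 -0.1271  0.2659] gap 1.002 q [ 0.1507  0.5302 -0.2824  0.762   0.0015  0.2998]
 t 16.56 pos [0.5644 0.1606 0.1991] F [0.5772 0.4814 0.083 ] gap 1.002 q [ 0.1508  0.4199 -0.1376  1.0186  0.0014  0.2998]
 t 17.77 pos [ 0.5002 -0.1492  0.2397] F [-0.3869  0.0849  0.6087] gap 0.997 q [-0.4316  0.2691 -0.2502  1.052   0.0005 -0.2836]
side cartridge_grip [([285.5, 227.2], 0.69)]
side feeder_seat [([284.7, 233.4], 0.87)]
top cartridge_grip [([262.7, 207.4], 0.66), ([255.9, 195.9], 0.57)]
top feeder_seat [([251.9, 204.3], 0.81), ([310.8, 265.7], 0.39)]
[array([285.82342336, 232.68587348]), array([285.21661473, 226.73459007]), array([284.86696274, 223.30537372])]
[array([255.78091306, 199.71543295]), array([254.34207526, 198.07753785]), array([253.50062321, 197.11967438])]
```

View pics/r1s.png

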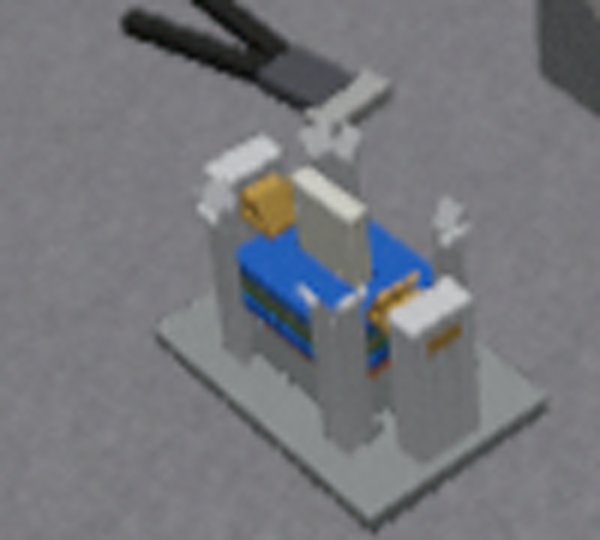

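View pics/r1t.png

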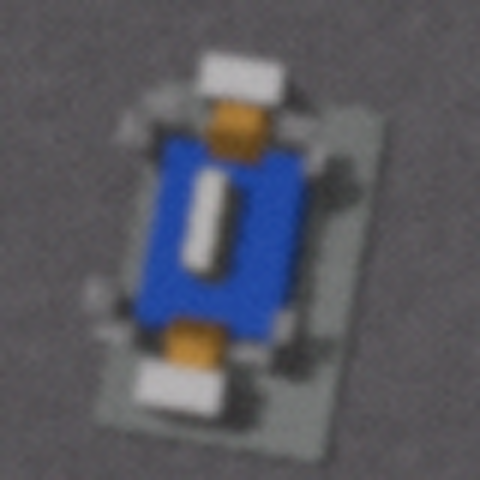

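The side view shows the tab's centre at about (285,227) and the block under both brass catches. There is also a brown patch at crop (445,340) on the near post that wasn't obvious earlier. I'll compare before and after.

Run:
```python
import cv2,numpy as np
a=[cv2.resize(cv2.imread(f"pics/{n}.png")[205:275,255:325],(380,380),interpolation=cv2.INTER_CUBIC) for n in("side0","r1s_full")]
b=[cv2.resize(cv2.imread(f"pics/{n}.png")[165:245,230:290],(285,380),interpolation=cv2.INTER_CUBIC) for n in("top0","r1t_full")]
cv2.imwrite("pics/cmp.png",np.hstack(a));cv2.imwrite("pics/cmpt.png",np.hstack(b))
```

```text
(no output)
```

View pics/cmp.png

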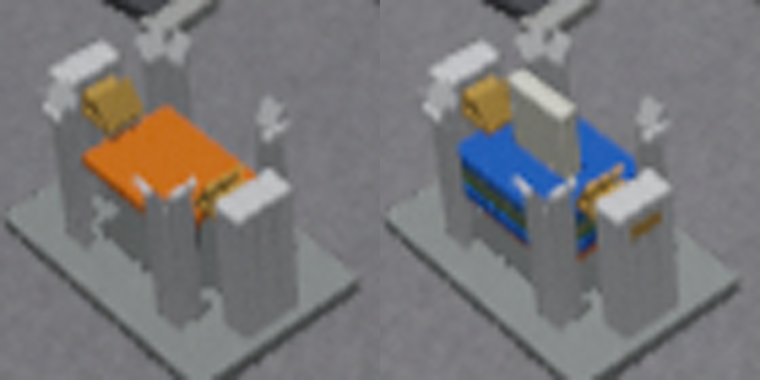

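View pics/cmpt.png

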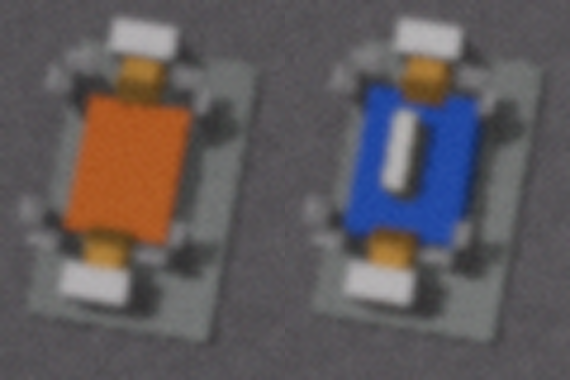

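```bash
python3 - <<'E'
import cv2,numpy as np
out=[]
for n,(x,y,w,h) in (("top",(246,210,18,22)),("side",(288,230,24,24))):
    r=[]
    for f in(f"{n}0",f"r1{n[0]}_full"):
        im=cv2.imread(f"pics/{f}.png")[y:y+h,x:x+w]
        r.append(cv2.resize(im,None,fx=16,fy=16,interpolation=cv2.INTER_NEAREST))
    cv2.imwrite(f"pics/z_{n}.png",np.hstack(r))
E
python3 -c "
from fit import *
fd=(.565,.1607,-.149)
for c in('side','top'):
  for d in(0,.002,.004): print(c,d,proj(c,rig(fd,(-.08-d,0,.088))))"
```

```text
side 0 [304.1849796  243.65091147]
side 0.002 [304.67257385 244.02400663]
side 0.004 [305.16118792 244.39788212]
top 0 [249.59005246 228.45069348]
top 0.002 [249.45344305 229.20289091]
top 0.004 [249.31673571 229.95562755]
```

View pics/z_top.png

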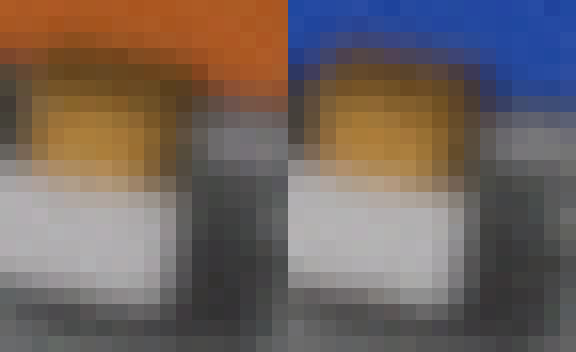

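View pics/z_side.png

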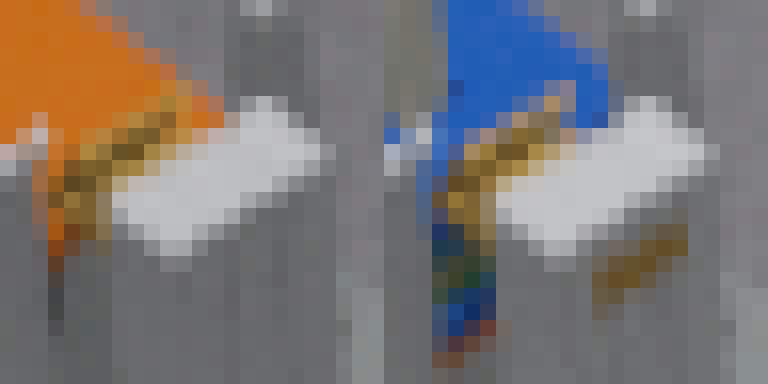

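The catch noses are at the same pixels before and after (within about half a pixel, so about 1 mm), so both are in. The tab is at its predicted latched height. Next is the stylus; I'll check reachability first.

```bash
cat > sty.py <<'E'
from hp import *
SP=np.array([.4797,-.3478]);SA=-.045+np.pi/2
Z0=np.array([.5375,-.1279,.0533]);YP=-.203
S,C=np.sin(np.radians(35)),np.cos(np.radians(35))
N=np.array([-S*np.cos(YP),-S*np.sin(YP),C])
xj=np.array([-np.sin(YP),np.cos(YP),0]); zt=-N; yt=np.cross(zt,xj)
RP=R.from_matrix(np.array([xj,yt,zt]).T).as_rotvec()
D=.107-.019+.003   # TCP to tip (grip 3 mm above handle centre)
def tcp(h): return Z0+(D+h)*N   # tip h above button face
E
python3 - <<'E'
from sty import *
print(ik([*SP,.2],down(SA)),ik([*SP,.109],down(SA)),ik([*SP,.25],down(SA)))
print(ik(tcp(.06),RP),ik(tcp(-.006),RP),tcp(.06))
movep([*SP,.21],down(SA));sleep(.2);st()
E
```

```text
[-0.7519  0.4258 -0.1261  1.0189  0.     -0.7069] [-0.7519  0.5074 -0.2458  0.8175  0.     -0.7069] [-0.7519  0.3949 -0.043   1.1329  0.     -0.7069]
[-0.5158 -0.1285 -1.0977  0.014   0.1774 -0.2589] [-0.4794  0.0885 -1.1095 -0.22    0.1572 -0.2283] [ 0.4527 -0.1104  0.177 ]
 t 19.09 pos [ 0.4805 -0.3463  0.2106] F [ 0.866  -0.3919  1.1613] gap 1.004 q [-0.7493  0.4174 -0.1111  1.0417  0.0003 -0.7066]
```

Run:
```python
from sty import *
h=move_l([*SP,.109],velocity=.12,until_force=5);st(h)
pic("side","s1s",(350,90,110,110),5)
grab(90);s=st("grab")
pic("side","s2s",(350,90,110,110),5)
```

```text
False t 20.08 pos [ 0.4802 -0.3482  0.1097] F [0.7236 0.4272 0.0867] gap 1.0 q [-0.7518  0.5068 -0.2448  0.8179  0.     -0.7069]
grab t 20.77 pos [ 0.4799 -0.3479  0.1093] F [ 0.3634 -0.3305  2.1599] gap 0.196 q [-0.7519  0.5072 -0.2455  0.8176  0.     -0.7069]
```

View pics/s1s.png

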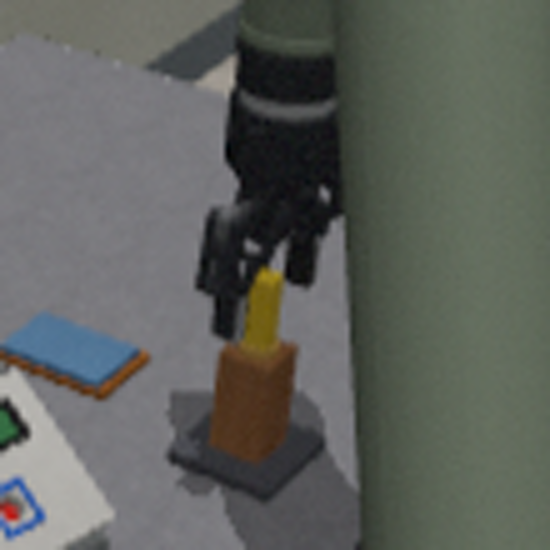

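View pics/s2s.png

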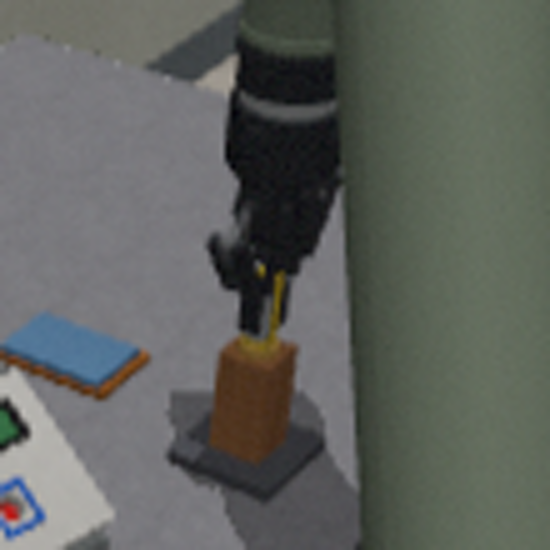

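The fingers hold the yellow handle just above the collar at crop (262,345), which is clear of the stand block. I'll lift and go to the pre-press pose.

```bash
python3 - <<'E'
from sty import *
move_l([*SP,.25],velocity=.15);st("lift")
movep(tcp(.06),RP);sleep(.2);s=st("pre");print(tcp(.06),R.from_rotvec(s["eef_rot"]).as_matrix()[:,2],-N)
pic("side","p1s",(300,90,110,130),5);pic("top","p1t",(330,130,100,110),5)
for c in("side","top"):
    for n in("stylus_tip","zero_face"):print(c,n,[(np.round(d["centre"],1).tolist(),round(d["score"],2)) for d in tip_of(c,n)][:2])
E
python3 -c "
from fit import *
Z=np.array([.5375,-.1279,.0533]);N=np.array([-.5618,.1155,.8192])
for c in('side','top'): print(c,[proj(c,Z+h*N) for h in(0,.06,.167)])"
```

```text
lift t 21.91 pos [ 0.4793 -0.3473  0.2489] F [-0.1193 -1.409  -0.9452] gap 0.198 q [-0.7518  0.3957 -0.0445  1.1324  0.     -0.7069]
pre t 23.15 pos [ 0.4541 -0.1118  0.1778] F [-0.0957  0.232  -0.6389] gap 0.201 q [-0.5168 -0.1267 -1.0941  0.0146  0.1772 -0.2591]
[ 0.4527 -0.1104  0.177 ] [ 0.5623 -0.1168 -0.8186] [ 0.5618 -0.1156 -0.8192]
side stylus_tip [([360.3, 185.0], 0.51)]
side zero_face [([360.3, 183.9], 0.74)]
top stylus_tip [([364.5, 221.6], 0.63), ([446.8, 174.4], 0.3)]
top zero_face [([364.0, 212.0], 0.43)]
side [array([351.41355854, 192.40326805]), array([359.33887831, 185.07850743]), array([375.15585634, 170.46009694])]
top [array([362.6254014 , 210.80168019]), array([362.19622851, 220.66219504]), array([361.30395491, 241.16273779])]
```

View pics/p1s.png

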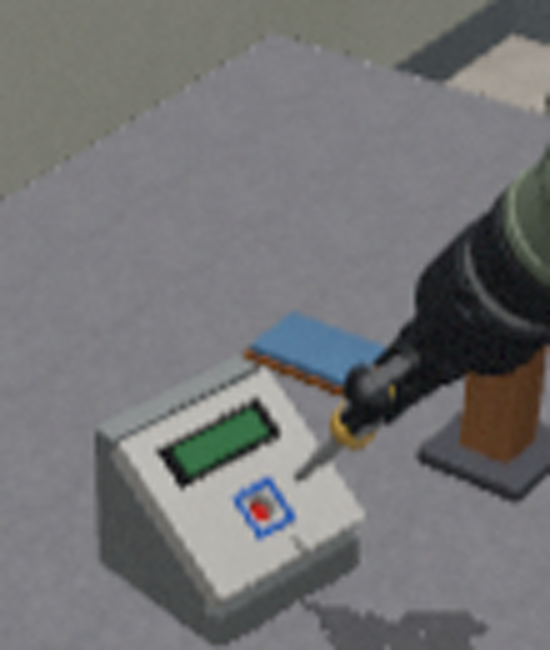

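View pics/p1t.png

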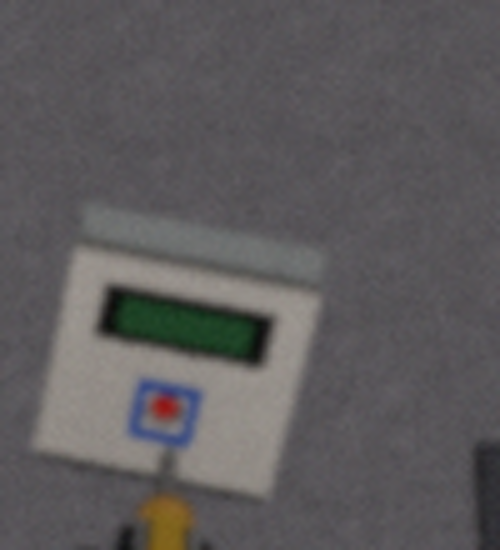

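The tip is at side (359.5,185.3) and top about (363.7,220). That matches the prediction in side and is about 1 px to the right in top. I'll go closer and compare again.

```bash
python3 - <<'E'
from sty import *
move_l(tcp(.017),velocity=.08);sleep(.3);s=st("near");print(tcp(.017))
pic("side","p2s",(325,165,50,45),10);pic("top","p2t",(340,190,50,45),10)
E
python3 -c "
from fit import *
Z=np.array([.5375,-.1279,.0533]);N=np.array([-.5618,.1155,.8192])
for c in('side','top'): print(c,[proj(c,Z+h*N) for h in(0,.009,.017)])"
```

```text
near t 24.43 pos [ 0.4769 -0.1155  0.1422] F [ 0.0329  0.7169 -0.9985] gap 0.199 q [-0.4911  0.0114 -1.1093 -0.142   0.1637 -0.2381]
[ 0.4768 -0.1154  0.1418]
side [array([351.41355854, 192.40326805]), array([352.56349252, 191.34047294]), array([353.59685227, 190.38541837])]
top [array([362.6254014 , 210.80168019]), array([362.56384343, 212.21601299]), array([362.50832131, 213.49166834])]
```

View pics/p2s.png

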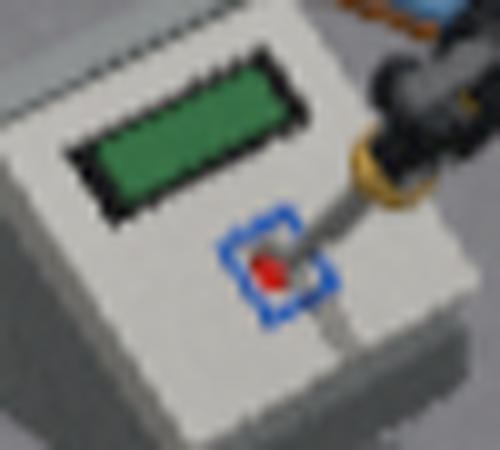

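View pics/p2t.png

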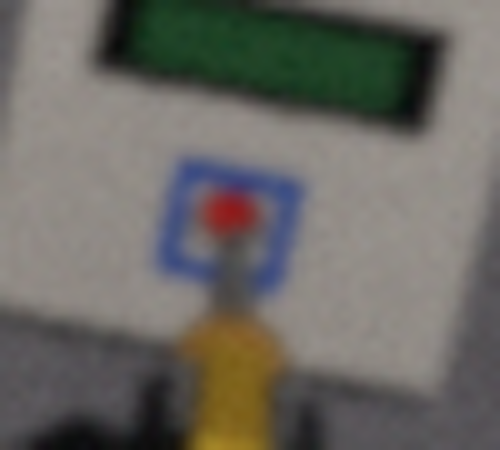

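The tip lines up with the recess in both views: within about 1.5 mm in side (tip (295,258), frame centre (279,266), crop px) and about 1 mm in top. Pressing.

Run:
```python
from sty import *
for h in(.009,.004,.001,-.001,-.003,-.005,-.007,-.009):
    r=move_l(tcp(h),velocity=.03,until_force=12);s=st(f"{h} {r}")
    f=s["contact_force"]@N;print(" axial",f,"depth",(s["position"]-Z0)@N-D)
    if r or f>9:break
sleep(.3);s=st("hold");print(s["contact_force"]@N,(s["position"]-Z0)@N-D)
pic("side","p3s",(325,165,50,45),10);pic("top","p3t",(340,190,50,45),10)
```

```text
0.009 False t 24.95 pos [ 0.4812 -0.1162  0.1348] F [ 0.2835  1.0337 -0.3504] gap 0.196 q [-0.4868  0.0398 -1.11   -0.1699  0.1613 -0.2346]
 axial -0.32681307615139926 depth 0.008721469147472155
0.004 False t 25.27 pos [ 0.4842 -0.1169  0.1311] F [-1.3128  1.0943  0.7539] gap 0.2 q [-0.4842  0.0558 -1.1099 -0.187   0.16   -0.2324]
 axial 1.4816234442843426 depth 0.0038857872870191185
0.001 False t 25.52 pos [ 0.4859 -0.1173  0.1286] F [-2.3986  1.5332  3.1789] gap 0.2 q [-0.4828  0.0655 -1.1099 -0.1971  0.1591 -0.2312]
 axial 4.128793546043597 depth 0.0009416666461398437
-0.001 False t 25.77 pos [ 0.4867 -0.1174  0.1277] F [-15.2676   2.9756  20.6876] gap 0.199 q [-0.4818  0.0696 -1.1107 -0.2031  0.1584 -0.2303]
 axial 25.867705584998095 depth -0.00027829441031138047
hold t 26.07 pos [ 0.4866 -0.1174  0.1277] F [-14.4284   3.753   19.7295] gap 0.197 q [-0.4819  0.0695 -1.1108 -0.2031  0.1584 -0.2303]
24.701330375261346 -0.00025510864299869984
```

View pics/p3s.png

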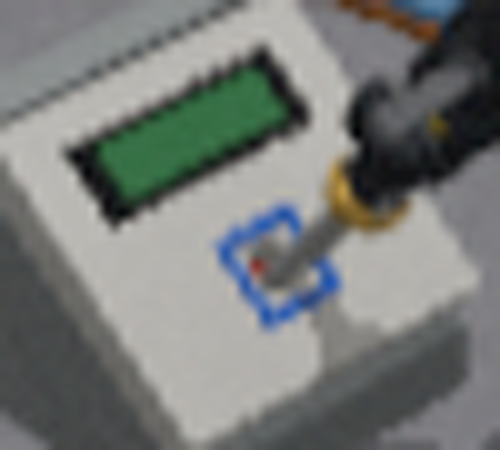

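View pics/p3t.png

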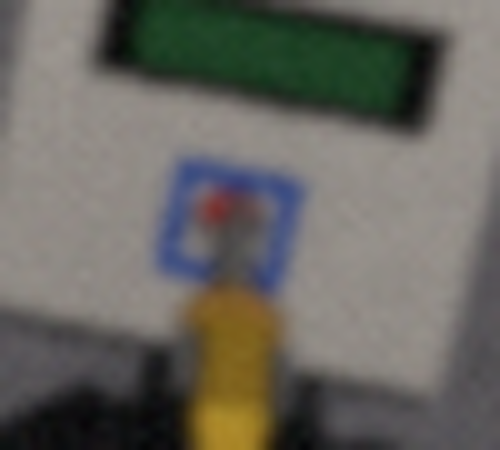

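The force rose from 1.5 N to 4.1 N over about 4 mm and then hit a hard stop, which is the button's stated profile; it was held for over 0.3 s. Both views show the tip inside the recess over the red face. I'll retract and return the stylus.

```bash
python3 - <<'E'
from sty import *
move_l(tcp(.004),velocity=.05);move_l(tcp(.06),velocity=.12);st("back")
movep([*SP,.25],down(SA));sleep(.3);st("over")
pic("side","b1s",(350,90,110,110),5);pic("top","b1t",(410,180,80,80),6)
pic("side","b1c",(325,165,50,45),10)
for c in("side","top"):
    for n in("stylus_tip","stand_mouth"):print(c,n,[(np.round(d["centre"],1).tolist(),round(d["score"],2)) for d in tip_of(c,n)][:2])
E
python3 -c "
from fit import *
for c in('side','top'): print(c,[proj(c,(.4797,-.3478,h)) for h in(.159,.092)])"
```

```text
back t 27.03 pos [ 0.453  -0.1107  0.177 ] F [-0.3393 -0.2034 -0.7187] gap 0.199 q [-0.5158 -0.1279 -1.0977  0.0126  0.1772 -0.2588]
over t 28.38 pos [ 0.4796 -0.3469  0.2502] F [-0.9121 -0.532  -0.8157] gap 0.196 q [-0.7509  0.3934 -0.0447  1.1323  0.0001 -0.7068]
side stylus_tip [([404.9, 144.2], 0.67)]
side stand_mouth [([399.5, 160.1], 0.64)]
top stylus_tip [([460.1, 226.9], 0.62)]
top stand_mouth [([450.0, 231.0], 0.74), ([458.2, 227.7], 0.6)]
side [array([403.48816206, 141.88564086]), array([401.49346714, 158.56753108])]
top [array([458.72008294, 227.16566274]), array([449.82302599, 230.24139011])]
```

View pics/b1s.png

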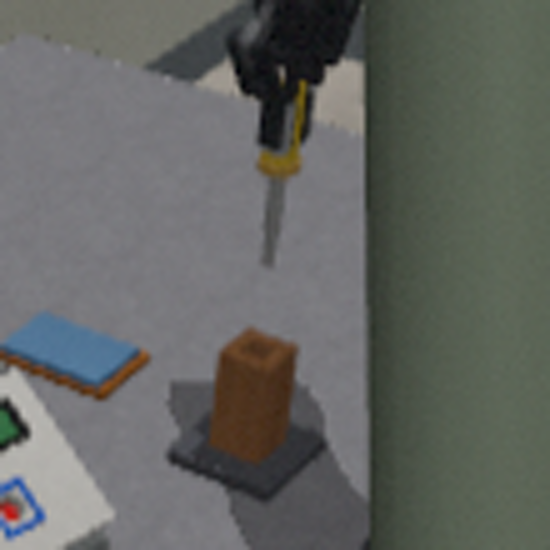

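View pics/b1t.png

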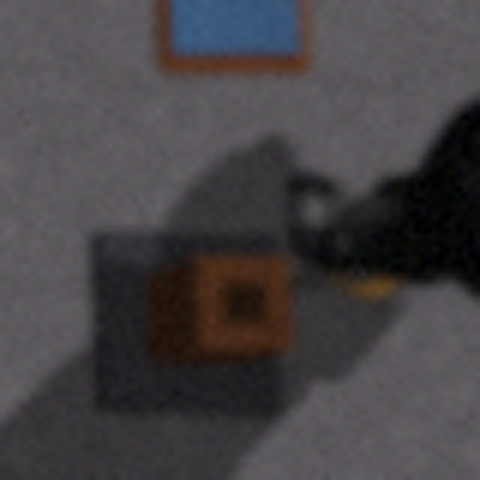

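View pics/b1c.png

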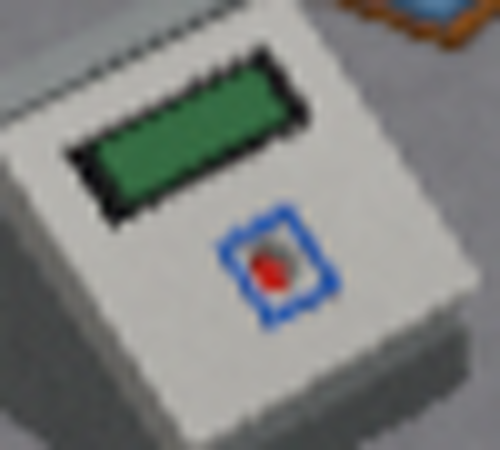

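The stylus hangs straight, its tip at side (403.3,143.2) in line with the bore (401.6,159.6). Both offsets share the same camera bias. The button has visibly sprung back. Inserting.

Run:
```python
from sty import *
h=move_l([*SP,.205],velocity=.12);sleep(.2);st()
h=move_l([*SP,.165],velocity=.06,until_force=5);st(h)
if not h:
    h=move_l([*SP,.118],velocity=.06,until_force=5);st(h)
if not h:
    for z in(.114,.111,.109,.107):
        h=move_l([*SP,z],velocity=.03,until_force=5);s=st(h)
        if h or s["contact_force"][2]>5:break
pic("side","k1s",(350,90,110,110),5)
```

```text
t 29.45 pos [ 0.4802 -0.3483  0.206 ] F [ 1.0426 -0.4913  0.4729] gap 0.196 q [-0.7519  0.4214 -0.1169  1.0307  0.     -0.7068]
False t 30.27 pos [ 0.4798 -0.348   0.1652] F [ 0.4112 -0.8446 -0.9602] gap 0.199 q [-0.7519  0.4534 -0.1764  0.9407  0.     -0.7069]
False t 31.2 pos [ 0.4799 -0.348   0.1183] F [-0.5552 -0.0475 -0.5992] gap 0.197 q [-0.7518  0.4978 -0.2352  0.8373 -0.     -0.7069]
False t 31.48 pos [ 0.4796 -0.3478  0.1139] F [ 0.1117  0.6982 -0.8833] gap 0.195 q [-0.7519  0.5022 -0.2404  0.8284  0.     -0.7069]
False t 31.73 pos [ 0.4795 -0.3477  0.1108] F [-0.0883 -0.246  -0.5194] gap 0.198 q [-0.7519  0.5056 -0.2439  0.8218 -0.     -0.7068]
False t 31.98 pos [ 0.4799 -0.348   0.1092] F [-0.1275  0.8038  0.5025] gap 0.203 q [-0.7519  0.5072 -0.2455  0.8174  0.     -0.7068]
False t 32.23 pos [ 0.48   -0.3481  0.1092] F [-3.325   2.7725 14.1764] gap 0.199 q [-0.7518  0.5067 -0.2465  0.8158 -0.0001 -0.7069]
```

View pics/k1s.png

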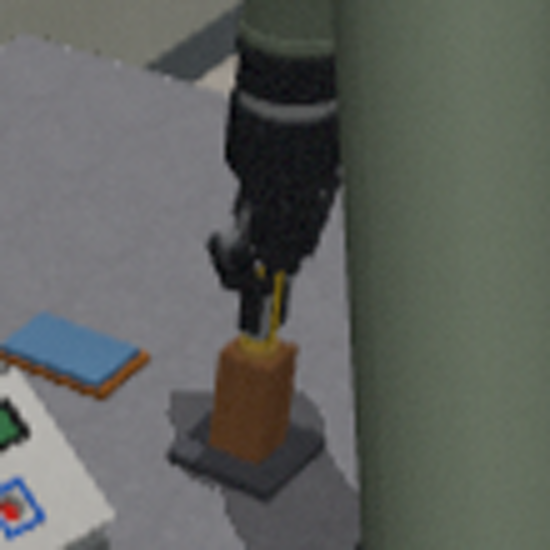

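The collar is seated, with contact at TCP z 0.1092, the same height as at the grasp. Releasing and checking.

Run:
```python
from sty import *
move_l([*SP,.109],velocity=.03)
let_go();st()
move_l([*SP,.23],velocity=.12)
movep([.25,-.45,.30],down(SA));sleep(.5);st()
pic("side","e_s");pic("top","e_t")
a=cv2.imread("pics/e_s_full.png");b=cv2.imread("pics/e_t_full.png")
z=lambda i,x,y,w,h:cv2.resize(i[y:y+h,x:x+w],(390,290),interpolation=cv2.INTER_CUBIC)
cv2.imwrite("pics/end.png",np.vstack([np.hstack([z(a,365,130,74,55),z(b,420,190,74,55)]),np.hstack([z(a,250,200,94,70),z(b,215,165,94,70)])]))
```

```text
t 33.2 pos [ 0.4797 -0.3478  0.109 ] F [0.4219 0.1782 0.5701] gap 1.0 q [-0.7519  0.5075 -0.2458  0.8175 -0.     -0.7069]
 t 35.88 pos [ 0.2503 -0.4499  0.2999] F [-0.7898 -0.5144 -1.099 ] gap 1.0 q [-1.2066  0.2234 -0.1557  1.1918  0.     -1.1621]
```

View pics/end.png

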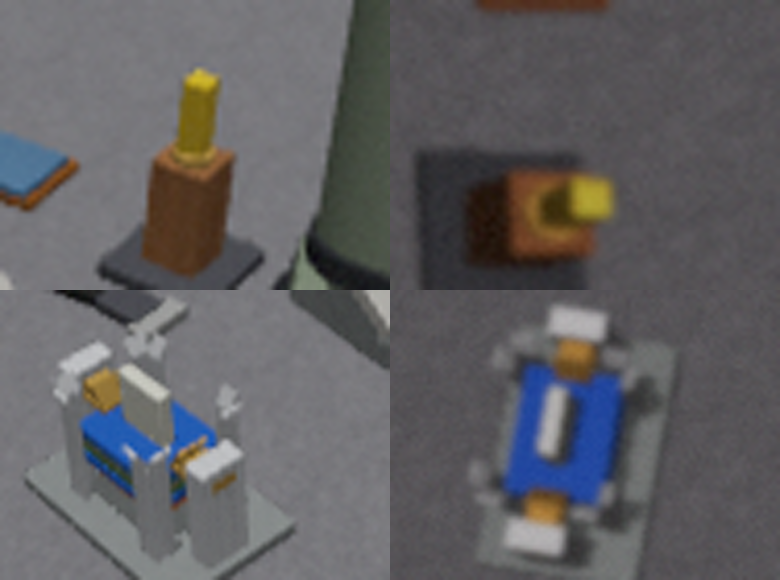

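View pics/e_t.png

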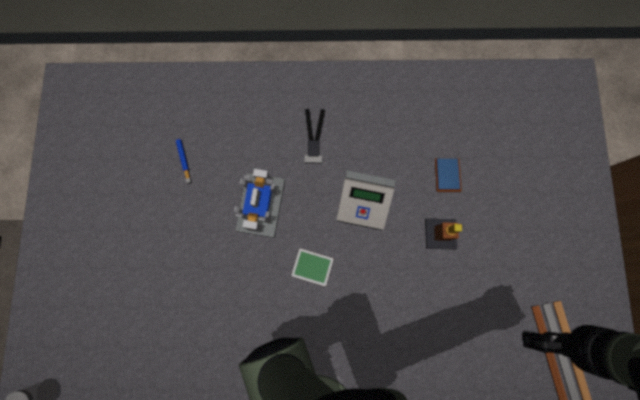

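The stylus stands upright with its collar on the block, back at its starting pixels. The cartridge is still under both catches, the button is out, and the bystanders haven't moved in the picture. The catch noses show less than about 1–2 mm of travel, so I'm handing in.

Run:
```python
from hp import *
a=cv2.imread("pics/top0.png").astype(int);b=cv2.imread("pics/e_t_full.png").astype(int)
for n,(x,y,w,h) in dict(tray=(285,243,55,48),pliers=(295,100,38,70),cutter=(168,132,30,60),offcuts=(428,148,40,50)).items():
    print(n,abs(a-b)[y:y+h,x:x+w].mean().round(2))
print(sign_off())
```

```text
tray 2.23
pliers 2.31
cutter 2.31
offcuts 2.24
the job is handed in; nothing more can be done
None
```

I loaded the cartridge into the feeder, pressed the zero button with the stylus, put the stylus back in its stand, and handed the job in at about 36 s of the 72 s allowed. The hand-in gives no verdict.

- **Cartridge:** I pushed it down to the feeder's hard stop. When I raised the gripper again, the upward force vanished at the expected latched height (tab about 23 mm above the catch level). It stayed down after release and in the last pictures, with both catch noses over it.
- **Button:** The force rose from 1.5 N to 4.1 N over about 4 mm, then met a hard stop. I held it there for over 0.3 s. The axial force peaked at about 26 N. The last picture shows the button out again.
- **Stylus:** The collar touched down at the same tool height as when I picked it up. It looks upright at its starting pixels, and the arm is clear.
- **Bystanders:** The picture difference around each was camera noise only, so none of them moved.

One check left a doubt. After latching, a small brass patch showed on the outside of the near post that was not there before. The catch nose had moved less than about half a pixel, so I judged its travel to be under 2 mm, within the 4 mm limit. I could not read the joint itself.

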